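# Slide tensile specimens out over the loading ledge

## Task

Three things lie side by side on the low loading ledge: two flat dog-bone tensile specimens and a short serrated jaw insert. Push each specimen lengthwise along the ledge toward the end of the ledge on the robot's right, by the testing machine, until its whole leading wide end hangs out past the edge, ready for the jaws, and the beginning of its narrow waist is about at the edge; leave both lying flat and straight along the ledge. Only push them: do not pick them up or let one fall, and leave the insert and the things around the ledge where they are.

Things in the scene. Friction and masses are not known exactly. Their poses are not given: they have to be found in the camera images.
- ledge: fixed low ledge: a flat dark steel plate 165 (own x) x 240 (own y) x 12 on two grey rails, top surface 45 mm above the worktop; origin under its centre at worktop height. Its y axis runs along it; the loading end is the -y end (on the robot's right), y = -120 mm. Three lanes at own x = -52, 0 and +52 mm hold the specimens and the insert in any order.
- loading_edge (a point): middle of the top edge at the ledge's loading end; axes as the ledge's (the ledge's top lies at +y of it, free air at -y)
- specimen_1: flat aluminium tensile specimen, dog-bone strip 150 long (own y axis) x 20 wide x 4 thick, lying flat on the ledge roughly along the ledge's y axis; each wide end is full width for about 37 and then tapers, so that the narrow waist (10 wide) begins, at a fine cross line, 50 from the end and 25 from the origin. Origin: centre of its underside, so its leading end (toward the loading end) is 75 mm from the origin. Light (about 30 g) and loose: it slides easily and has no guides.
- specimen_2: flat steel tensile specimen, dog-bone strip 150 long (own y axis) x 20 wide x 4 thick, lying flat on the ledge roughly along the ledge's y axis; each wide end is full width for about 37 and then tapers, so that the narrow waist (10 wide) begins, at a fine cross line, 50 from the end and 25 from the origin. Origin: centre of its underside, so its leading end (toward the loading end) is 75 mm from the origin. Light (about 60 g) and loose: it slides easily and has no guides.
- insert: serrated steel jaw insert, block 22 x 60 (own y) x 11 high, lying in the third lane of the ledge; origin at the centre of its underside; stays where it is
- weight: brass calibration weight with a knob, 29 diameter x 48 high, standing on the worktop by the robot's side of the ledge; origin under its centre; a bystander
- vial: pale green sample vial with a white cap, 26 diameter x 58 high, standing on the worktop by the far side of the ledge; a bystander
- marker: marker pen 135 long, 16 thick, lying on the worktop beyond the ledge's left end; a bystander
- spanner: open-ended spanner 155 long, 27 wide, 8 thick, lying on the worktop to the left of the ledge; a bystander
Not all that is in view belongs to the job. Leave any black look-alike of the specimen_2 alone.

How it is judged:
At the end, for the whole second after the job is handed in: Each specimen overhangs the loading edge by 36 to 64 mm (its origin is 11 to 39 mm inside the edge), lies flat on the ledge (underside within 4 mm of its top, tilt under 0.06 rad), is within 0.2 rad of the ledge's direction, and is at rest (y of specimen_1 in the frame of loading_edge between 0.011 and 0.039 m and z of specimen_1 in the frame of ledge between 0.042 and 0.049 m and angle between each of specimen_1, specimen_2's own z axis and vertical below 0.06 rad and angle between the y axis of each of specimen_1, specimen_2 and the y axis of ledge, either way round below 0.2 rad and linear speed of each of specimen_1, specimen_2 below 0.01 m/s and y of specimen_2 in the frame of loading_edge between 0.011 and 0.039 m and z of specimen_2 in the frame of ledge between 0.042 and 0.049 m); the robot touches nothing.
It fails at once if a specimen is lifted off the ledge, tipped up or dropped (z of any of specimen_1, specimen_2 in the frame of ledge above 0.055 m or z of any of specimen_1, specimen_2 in the frame of ledge below 0.035 m or angle between any of specimen_1, specimen_2's own z axis and vertical above 0.3 rad).
It fails at once if the jaw insert, the weight, the vial, the marker or the spanner is moved more than 10 mm (distance of any of insert, weight, vial, marker, spanner from where it was at the start of the episode above 0.01 m).
It also fails if it takes over 51 s, if anything falls off the work surface, if the arm or the gripper's body presses on something with over 40 N, if the wrist force passes 120 N, or if a joint passes its speed limit or range.

## Robot

A 6-joint arm with a two-finger parallel gripper is mounted at the origin on a cart in front of the work surface, level with it; the furniture and walls round the work are solid. World frame = base frame: x ahead of the robot, y to its left, z up, the work surface at z = 0. Lengths are in m, angles in rad, forces in N, time in s.
With the tool pointing down it reaches from about 0.25 to 0.8 m from the base axis. Payload 8.5 kg.
Tool frame: the origin (TCP) lies midway between the tips of the shut fingers; the grasp point (between the pads) lies 19 mm behind it (grip_point_offset is the z of the grasp point in the tool frame, in m); z points along the fingers, y is the line along which they close (so a half turn about z gives the same grasp; the last joint's range is limited). The gripper opens to 85 mm and grips with 20 to 120 N. Pads are 22 mm wide; open, the fingers measure 114 mm over their backs; the gripper's body (76 mm by 85 mm) begins 54 mm behind the grasp point. The pads swing forward as they close: fully open they stand 13 mm farther back than shut.
Start: joints at [1.319, 0.238, -0.013, 1.319, 0, 1.571], TCP at [0.131, 0.508, 0.231] pointing down, gripper open.
Joint ranges: [-2.66, 2.66], [-1.03, 1.9], [-1.14, 1.46], [-1.82, 2.27], [-1.45, 1.34], [-3.14, 3.14]. Speed limits (rad/s): [2.22, 2.22, 2.79, 3.14, 3.14, 3.14].

## Interface

Orientations are given as a unit quaternion [x, y, z, w].
In Python, from workcell import read_state, grab_frame, get_calibration, close_job, grip_point_offset gives the robot as it stands.
- The arm moves only by the tool move_arm, never from a script. Its argument "steps" is a list that holds one entry, the list of rows, each a list of 7 numbers: the shift along the world's x, y, z in m, then the turn, a rotation vector about the world's x, y, z in degrees, then the closure, from -1 (fully open) to 1 (shut). A call has 1 to 12 rows; each row shifts and turns the commanded pose from where the row before left it; what a row does not reach is not made up. A row lasts 1/12 s, in which the tool goes at most 41.7 mm and 7.16 degrees, less where a joint would pass 70% of its speed; a pose out of reach is approached as far as the arm can. A call with a gripper value outside its range is refused whole. The fingers move at their own pace and stop on an object; "force" is the grip in N (left out, the last holds). Time passes only in rows, so rows that do not move let the fingers close. It gives the time, the measured TCP pose, the force, the opening and the grip force at its end, in the units of the state.
- read_state(): the state, without advancing time (a new reading comes with each control period).
- grab_frame(name): name is "scene" or "top" or "wrist"; returns (picture, depth): 480x640x3 uint8, red, green, blue; 480x640 float32, m along the optical axis (not along the pixel's ray), 0 where there is no reading.
- get_calibration(name): a dict with "K" (3x3 intrinsics, pixels), "eye" and "attitude" of the camera in the world. Camera axes: x right, y down, z forward; pixel columns grow to the right and rows downward; lengths in m; the calibration is good to about 2 mm. A picture is of the moment at which its call begins: read the wrist's pose just before it. get_calibration takes no time and is no camera call; for the wrist camera it gives the pose at the moment of the call.
- close_job(): hands the job in; it is judged then, once.
The state is a dict: "time": time; "joint_pos": joint angles; "dq": joint speeds; "joint_efforts": joint torques, N m; "position": TCP position; "tool_rot": TCP orientation; "ft_force": force on the tool from outside, world axes, zero at the start; "wrist_torque": the same for the moment, N m; "width": finger opening in m; "gripper_force": force on a finger pad.
Only numpy, scipy, OpenCV 4.12 (cv2) and the standard library are available. Lean on these libraries where they do the work, as an engineer would, in place of code of your own. Each camera call takes 0.05 s, during which the arm holds its last target. There are 200 camera calls.

## Working session

There is one attempt and no reset: what is moved stays moved. The work goes in short steps, Python scripts to look and compute and a tool call to move; the robot and the scene stay as the last step left them, time stands still between calls to the robot, and variables do not carry over. Pictures are saved under pics/ and viewed, at most 10 in all, crops included, and the job is handed in when it is done.

Besides the shell and the picture viewer there is one more tool, called after "Emit:" by a JSON object that holds its "api" and its "payload", one argument or row to a line. move_arm: Moves the arm, as the interface text tells. Its arguments: {"type":"object","properties":{"steps":{"type":"array","items":{"type":"array","items":{"type":"array","items":{"type":"number"}}}},"force":{"type":"number"}},"required":["steps"]}

```bash
mkdir -p pics; cat > h.py <<'E'
import numpy as np, cv2
from workcell import *
def pt(cal,u,v,z):
    K=np.array(cal["K"]);R=np.array(cal["attitude"])
    if R.size==4:
        from scipy.spatial.transform import Rotation as Ro; R=Ro.from_quat(R.ravel()).as_matrix()
    e=np.array(cal["eye"]); d=R@np.linalg.inv(K)@[u,v,1]
    return e+d*(z-e[2])/d[2]
E
python3 - <<'E'
from h import *
for n in ("top","scene"):
    p,d=grab_frame(n); cv2.imwrite(f"pics/{n}0.png",p[:,:,::-1]); np.savez(f"{n}0.npz",p=p,d=d); print(n,get_calibration(n))
print(read_state(),grip_point_offset)
E
```

```text
top {'K': array([[445.96108261,   0.        , 315.87205541],
       [  0.        , 445.96108261, 244.75902135],
       [  0.        ,   0.        ,   1.        ]]), 'eye': array([0.37089941, 0.28587977, 0.89145521]), 'attitude': array([-0.7039418 ,  0.70663467, -0.05069564,  0.0506294 ])}
scene {'K': array([[501.15745068,   0.        , 322.68034937],
       [  0.        , 501.15745068, 247.02698516],
       [  0.        ,   0.        ,   1.        ]]), 'eye': array([0.30024806, 0.99486917, 0.50608671]), 'attitude': array([-0.13407107,  0.85534515, -0.49602981,  0.06606098])}
{'time': 0.1, 'joint_pos': array([ 1.31903121e+00,  2.38735765e-01, -1.41526719e-02,  1.31921325e+00,
       -2.94678597e-05,  1.57078779e+00]), 'dq': array([ 0.00015645, -0.00173157,  0.00119666, -0.00014114, -0.00199311,
       -0.00067581]), 'joint_efforts': array([ 5.21080055e-04, -5.39719963e+01,  3.46998239e+01,  1.34073867e-02,
        3.77080733e-05, -4.71364984e-06]), 'position': array([0.1307012 , 0.50808784, 0.23074079]), 'tool_rot': array([ 1.25546087e-01,  9.92087574e-01, -6.49366367e-04, -6.73298024e-05]), 'ft_force': array([ 0.30477228, -0.42786743,  0.33497193]), 'wrist_torque': array([-0.03702441,  0.00118032,  0.03291713]), 'gripper_force': 0.0, 'width': 0.08531662076475907} -0.0187
```

View pics/top0.png

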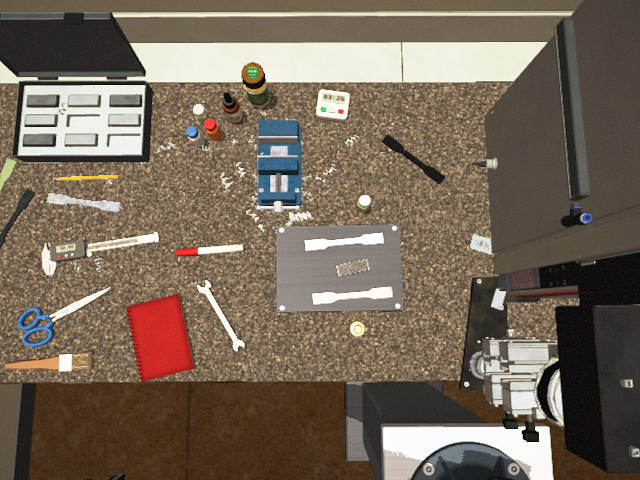

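View pics/scene0.png

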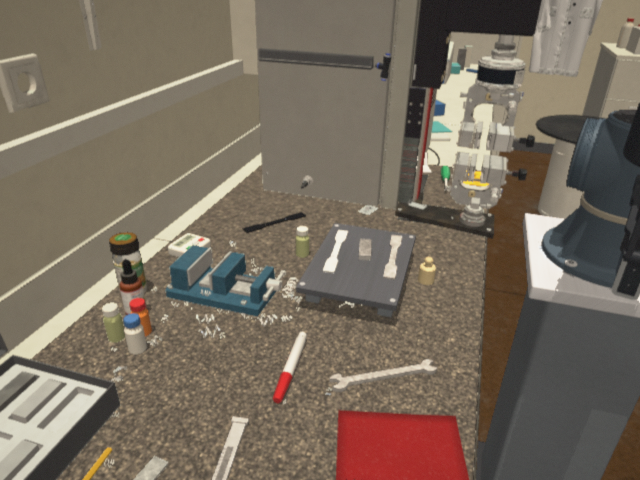

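The top view shows the ledge at pixels (277–402, 226–311), with the specimens in the outer lanes at v≈242 and v≈296. The insert lies in the middle lane at (352,268), the vial at (364,203) and the weight at (357,329). I'll enlarge the ledge.

```bash
python3 - <<'E'
from h import *
p=np.load("top0.npz")["p"]
c=p[218:320,268:410]; cv2.imwrite("pics/crop0.png",cv2.resize(c[:,:,::-1],None,fx=5.6,fy=5.6,interpolation=cv2.INTER_CUBIC))
d=np.load("top0.npz")["d"]
print(d[260,300],d[242,343],d[242,308],d[330,300],d[470,470])
E
```

```text
0.85446095 0.85113275 0.85116917 0.8798939 0.8058693
```

View pics/crop0.png

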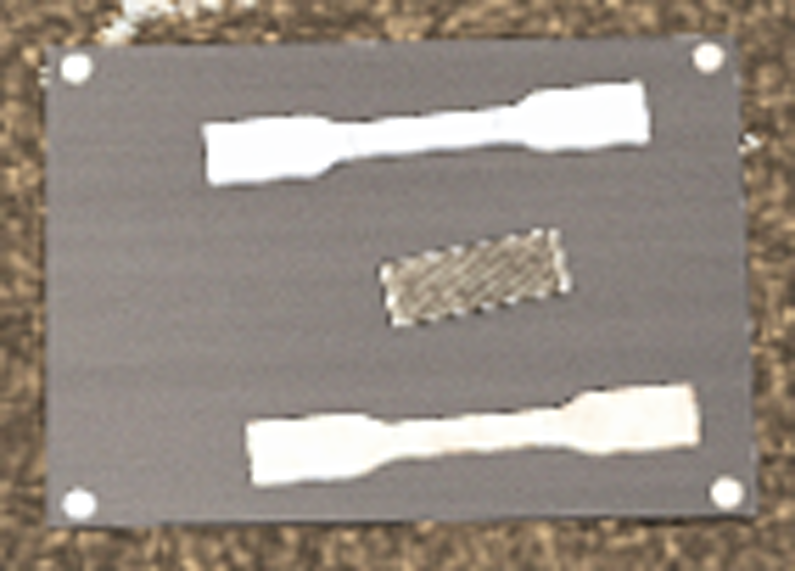

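The crop shows the ledge corners at (48,45), (740,37), (755,512) and (48,522). The far specimen runs from about (206,155) to (646,112), and the near one from about (250,455) to (695,414). Both are tilted a few degrees. Next I'll convert these to world coordinates.

```bash
python3 - <<'E'
from h import *
cal=get_calibration("top")
P=lambda x,y,z: pt(cal,268+(x+.5)/5.6-.5,218+(y+.5)/5.6-.5,z)
L=[P(*q,.045)[:2] for q in((48,45),(740,37),(755,512),(48,522))]
print("ledge",np.round(L,4), "len",np.linalg.norm(L[0]-L[1]),np.linalg.norm(L[2]-L[3]),"wid",np.linalg.norm(L[0]-L[3]),np.linalg.norm(L[1]-L[2]))
c=np.mean(L,0); yv=(L[0]+L[3]-L[1]-L[2]); th=np.arctan2(-yv[0],yv[1]); print("c",c,"yaw deg",np.degrees(th))
R=np.array([[np.cos(th),-np.sin(th)],[np.sin(th),np.cos(th)]])
print("load edge",c+R@[0,-.12])
for n,q in dict(A=((204,125),(209,185),(642,82),(650,142)),B=((247,423),(253,486),(692,385),(699,443)),I=((383,265),(397,325),(553,231),(570,290))).items():
    z=.049 if n!="I" else .056
    w=np.array([P(*a,z)[:2] for a in q]); l=(w[0]+w[1])/2; r=(w[2]+w[3])/2; v=l-r
    print(n,"left",l,"right",r,"len",np.linalg.norm(v),"wid",np.linalg.norm(w[0]-w[1]),np.linalg.norm(w[2]-w[3]),"yaw",np.degrees(np.arctan2(-v[0],v[1])),"c own",R.T@((l+r)/2-c))
for n,u,v,z in(("vial",364,201,.058),("weight",357,328,.048)): print(n,pt(cal,u,v,z))
E
```

```text
ledge [[0.5307 0.3621]
 [0.5326 0.1235]
 [0.3705 0.1235]
 [0.3681 0.3606]] len 0.2385422856590097 0.23715552525175082 wid 0.16261195473300583 0.16207741191572642
c [0.45050835 0.24241103] yaw deg 0.5184510318256904
load edge [0.45159418 0.12241594]
A left [0.49167787 0.30734325] right [0.50594245 0.15720059] len 0.15081875339400602 wid 0.020732111524987887 0.020883615789223518 yaw 5.427201667534812 c own [ 0.04820809 -0.01057575]
B left [0.3902721  0.29278711] right [0.40320203 0.1431796 ] len 0.15016520202576208 wid 0.021054770720563717 0.019472393395330453 yaw 4.939549777276843 c own [-0.05399012 -0.02394012]
I left [0.44302661 0.24565972] right [0.45441819 0.18793228] len 0.05884067896769778 wid 0.020664444130340638 0.02061271530582722 yaw 11.162972750059529 c own [-0.00201766 -0.02559782]
vial [0.57558908 0.19306612 0.058     ]
weight [0.33591246 0.20963476 0.048     ]
```

Emit:
{"api": "move_arm", "payload": {
  "steps": [
    [[0.0305,-0.0136,0,0,0,1.25,1],[0.0305,-0.0136,0,0,0,1.25,1],[0.0305,-0.0136,0,0,0,1.25,1],[0.0305,-0.0136,0,0,0,1.25,1],[0.0305,-0.0136,0,0,0,1.25,1],[0.0305,-0.0136,0,0,0,1.25,1],[0.0305,-0.0136,0,0,0,1.25,1],[0.0305,-0.0136,0,0,0,1.25,1],[0.0305,-0.0136,0,0,0,1.25,1],[0.0305,-0.0136,0,0,0,1.25,1],[0.0305,-0.0136,0,0,0,1.25,1],[0.0305,-0.0136,0,0,0,1.25,1]]
  ]
}}

```text
time: 1.1
position: [0.4981, 0.3441, 0.2309]
tool_rot: [-0.005, 1.0, -0.0, -0.0]
ft_force: [1.3, 0.9, 0.6]
width: 0.0001
gripper_force: 0.0
```

Emit:
{"api": "move_arm", "payload": {
  "steps": [
    [[-0.0015,0.003,-0.0185,0,0,0,1],[0,0,-0.0185,0,0,0,1],[0,0,-0.0185,0,0,0,1],[0,0,-0.0185,0,0,0,1],[0,0,-0.0185,0,0,0,1],[0,0,-0.0185,0,0,0,1],[0,0,-0.0185,0,0,0,1],[0,0,-0.0185,0,0,0,1],[0,0,-0.0185,0,0,0,1],[0,0,-0.01,0,0,0,1],[0,0,-0.004,0,0,0,1],[0,0,-0.003,0,0,0,1]]
  ]
}}

```text
time: 2.1
position: [0.4951, 0.3481, 0.0473]
tool_rot: [-0.005, 1.0, -0.0, -0.0]
ft_force: [0.3, -0.2, 0.5]
width: -0.0
gripper_force: 0.0
```

```bash
python3 - <<'E'
from h import *
a,_=grab_frame("top"); b,_=grab_frame("wrist"); s=read_state(); print(s["position"],s["ft_force"],get_calibration("wrist"))
a=cv2.resize(a[190:340,260:420],(480,450),interpolation=cv2.INTER_CUBIC); b=cv2.resize(b,(320,240))
c=np.zeros((450,800,3),np.uint8); c[:,:480]=a; c[:240,480:]=b; cv2.imwrite("pics/m1.png",c[:,:,::-1])
E
```

```text
[0.4954683  0.34833265 0.04803586] [ 0.12117922  0.44380267 -0.09992898] {'K': array([[405.82731722,   0.        , 315.92265753],
       [  0.        , 405.82731722, 235.58712339],
       [  0.        ,   0.        ,   1.        ]]), 'eye': array([0.42172058, 0.3477468 , 0.19078784]), 'attitude': array([0.69566446, 0.70358199, 0.10347245, 0.10157165])}
```

View pics/m1.png

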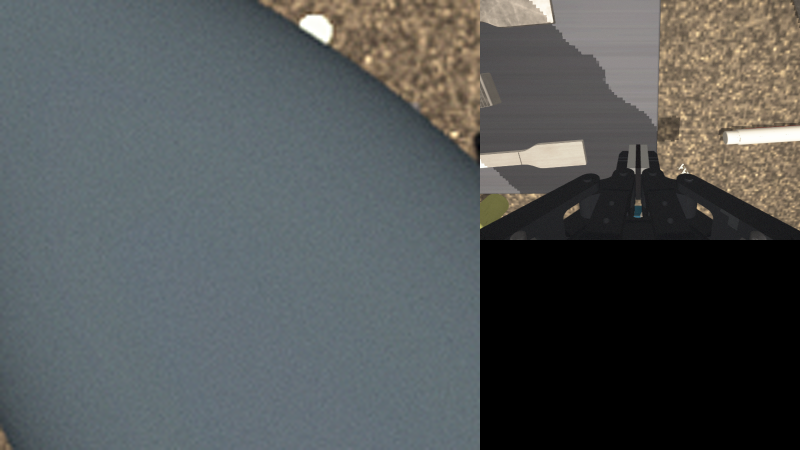

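The wrist view shows the shut fingertips behind the far specimen's rear end and in line with it, with the fingers about 30 mm thick in total. The arm blocks the top camera here. I'll push gently.

Emit:
{"api": "move_arm", "payload": {
  "steps": [
    [[0.0005,-0.008,-0.001,0,0,0,1],[0,-0.008,0,0,0,0,1],[0,-0.004,0,0,0,0,1],[0,-0.004,0,0,0,0,1],[0,-0.004,0,0,0,0,1],[0,-0.005,0,0,0,0,1],[0,-0.005,0,0,0,0,1],[0,-0.005,0,0,0,0,1],[0,-0.005,0,0,0,0,1],[0,-0.005,0,0,0,0,1],[0,-0.004,0,0,0,0,1],[0,-0.002,0,0,0,0,1]]
  ]
}}

```text
time: 3.2
position: [0.4957, 0.2885, 0.0468]
tool_rot: [-0.005, 1.0, -0.0, -0.0]
ft_force: [0.1, 0.4, 0.0]
width: 0.0001
gripper_force: 0.2
```

```bash
cat > w.py <<'E'
from h import *
import sys
b,_=grab_frame("wrist"); cal=get_calibration("wrist"); s=read_state(); print(s["position"],s["ft_force"],cal["eye"],cal["attitude"])
np.savez(sys.argv[1]+".npz",p=b); cv2.imwrite(f"pics/{sys.argv[1]}.png",b[:,:,::-1])
E
python3 w.py w1
```

```text
[0.49575399 0.28846796 0.04677776] [-0.69780681 -0.26538654 -1.16560235] [0.42203658 0.28796024 0.18956057] [0.69582408 0.70346104 0.1031837  0.10160972]
```

View pics/w1.png

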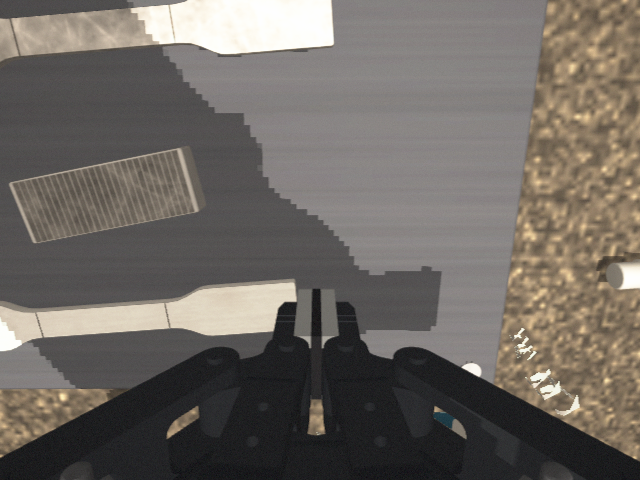

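The far specimen's rear corner is at (296,280), against the finger at about (277,320). Its waist lines are at (167,314) and (40,324).

```bash
python3 - <<'E'
from h import *
cal=get_calibration("wrist")
for n,u,v in(("rear -x corner",296,281),("rear waist",168,315),("front waist",40,325),("B rear -x",333,1),("B rear +x",333,45),("tip left",276,318)): print(n,pt(cal,u,v,.049))
for u,v in ((547,0),(497,385)): print("ledge left",pt(cal,u,v,.045))
E
```

```text
rear -x corner [0.48188662 0.28125685 0.049     ]
rear waist [0.49651118 0.23207954 0.049     ]
front waist [0.50133281 0.1821793  0.049     ]
B rear -x [0.38855273 0.29294546 0.049     ]
B rear +x [0.40096263 0.29323178 0.049     ]
tip left [0.4973491  0.27351307 0.049     ]
ledge left [0.38656102 0.36089468 0.045     ]
ledge left [0.5296341  0.36492476 0.045     ]
```

Emit:
{"api": "move_arm", "payload": {
  "steps": [
    [[0,-0.003,0,0,0,0,1],[0.001,-0.004,0,0,0,0,1],[0.001,-0.004,0,0,0,0,1],[0.001,-0.004,0,0,0,0,1],[0.001,-0.004,0,0,0,0,1],[0.001,-0.004,0,0,0,0,1],[0.001,-0.004,0,0,0,0,1],[0.001,-0.004,0,0,0,0,1],[0.001,-0.004,0,0,0,0,1],[0.001,-0.004,0,0,0,0,1],[0,-0.003,0,0,0,0,1],[0,-0.002,0,0,0,0,1]]
  ]
}}

```text
time: 4.25
position: [0.5048, 0.2447, 0.0468]
tool_rot: [-0.005, 1.0, -0.0, -0.0]
ft_force: [-0.9, 0.5, 0.2]
width: 0.0002
gripper_force: 0.1
```

```bash
python3 w.py w2
```

```text
[0.50470609 0.24455202 0.04673605] [ 0.90813143  0.43559504 -0.41807175] [0.43102952 0.24404788 0.18955181] [0.69579984 0.7034851  0.10319918 0.10159345]
```

View pics/w2.png

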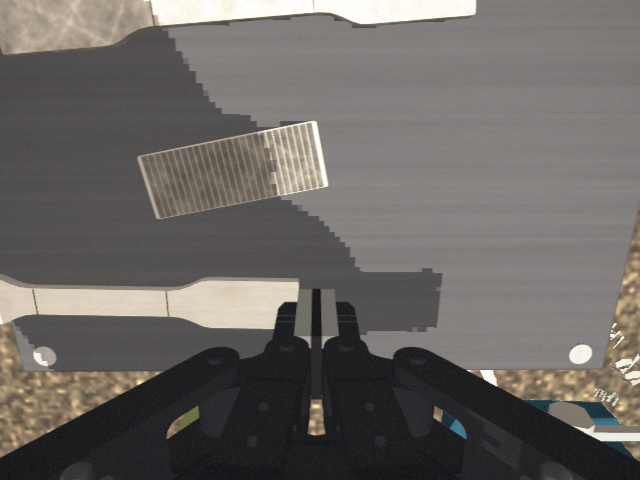

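The far specimen is now nearly straight, with its waist lines at (167,303) and (34,301), which puts its origin at y≈0.162. It needs about 15 mm more. After that I'll back off and lift.

Emit:
{"api": "move_arm", "payload": {
  "steps": [
    [[0,-0.003,0,0,0,0,1],[0,-0.004,0,0,0,0,1],[0,-0.004,0,0,0,0,1],[0,-0.0025,0,0,0,0,1],[0,-0.0015,0,0,0,0,1],[0,0,0,0,0,0,1],[0,0.006,0,0,0,0,1],[0,0.01,0.005,0,0,0,1],[0,0.01,0.02,0,0,0,1],[-0.01,0.02,0.02,0,0,0,1],[-0.035,0.02,0.005,0,0,0,1],[-0.035,0.01,0,0,0,0,1]]
  ]
}}

```text
time: 5.3
position: [0.4259, 0.3097, 0.0988]
tool_rot: [-0.005, 1.0, 0.002, 0.002]
ft_force: [-0.9, 0.5, -0.0]
width: -0.0
gripper_force: 0.0
```

Emit:
{"api": "move_arm", "payload": {
  "steps": [
    [[-0.015,0.01,0,0,0,0,1],[-0.014,0.005,0,0,0,0,1],[0,0,-0.012,0,0,0,1],[0,0,-0.012,0,0,0,1],[0,0,-0.012,0,0,0,1],[0,0,-0.008,0,0,0,1],[0,0,-0.004,0,0,0,1],[0,0,-0.002,0,0,0,1],[0,0,0,0,0,0,1],[0,0,0,0,0,0,1]]
  ]
}}

```text
time: 6.13
position: [0.3961, 0.3214, 0.0471]
tool_rot: [-0.005, 1.0, 0.0, 0.0]
ft_force: [-0.1, -0.5, -0.7]
width: 0.0001
gripper_force: 0.0
```

```bash
python3 w.py w3
```

```text
[0.39616219 0.32140013 0.04721978] [-0.34545095 -0.36847374 -0.08621907] [0.32237115 0.3208033  0.18998076] [0.69573775 0.70346906 0.10371617 0.10160327]
```

View pics/w3.png

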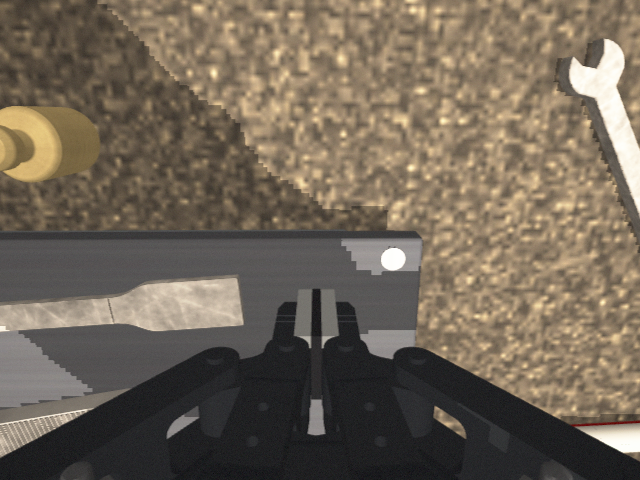

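The near specimen's rear end is at (241,300), directly ahead of the fingertips. I'll push it the same way, drifting slightly in +x to straighten it.

Emit:
{"api": "move_arm", "payload": {
  "steps": [
    [[0,-0.007,-0.0003,0,0,0,1],[0,-0.007,0,0,0,0,1],[0,-0.004,0,0,0,0,1],[0,-0.004,0,0,0,0,1],[0,-0.004,0,0,0,0,1],[0.001,-0.004,0,0,0,0,1],[0.001,-0.004,0,0,0,0,1],[0.001,-0.004,0,0,0,0,1],[0.001,-0.004,0,0,0,0,1],[0.001,-0.004,0,0,0,0,1],[0.001,-0.004,0,0,0,0,1],[0.001,-0.004,0,0,0,0,1]]
  ]
}}

```text
time: 7.18
position: [0.4029, 0.2668, 0.0464]
tool_rot: [-0.005, 1.0, -0.0, -0.0]
ft_force: [0.5, 1.5, 0.9]
width: -0.0004
gripper_force: 0.3
```

Emit:
{"api": "move_arm", "payload": {
  "steps": [
    [[0.001,-0.004,0,0,0,0,1],[0.001,-0.004,0,0,0,0,1],[0,-0.004,0,0,0,0,1],[0,-0.004,0,0,0,0,1],[0,-0.003,0,0,0,0,1],[0,-0.002,0,0,0,0,1],[0,0,0,0,0,0,1]]
  ]
}}

```text
time: 7.77
position: [0.4047, 0.2457, 0.0465]
tool_rot: [-0.005, 1.0, -0.0, -0.0]
ft_force: [-0.1, 0.6, -0.3]
width: -0.0003
gripper_force: 0.0
```

```bash
python3 w.py w4
```

```text
[0.40474886 0.24597268 0.04647807] [ 0.12815098 -0.16783951  0.747902  ] [0.33101651 0.24542647 0.18925533] [0.69576944 0.70350536 0.10325894 0.10160062]
```

View pics/w4.png

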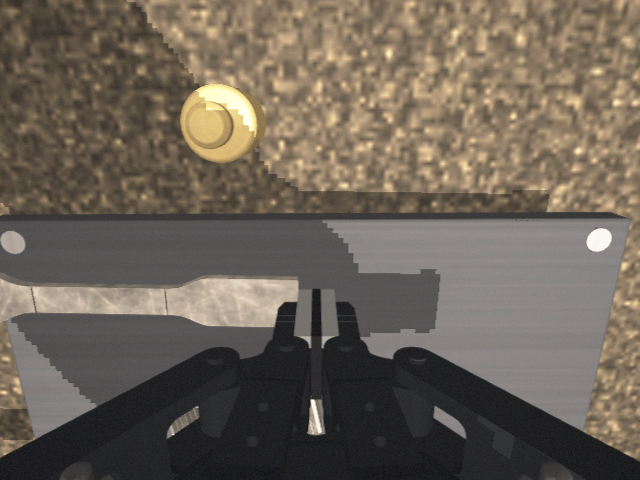

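The near specimen is straight, with its waist lines at (166,301) and (33,300), which puts its origin at y≈0.163. I'll make the last 16 mm push, then retreat up and to the left, clear of the top camera.

Emit:
{"api": "move_arm", "payload": {
  "steps": [
    [[0,-0.003,0,0,0,0,1],[0,-0.004,0,0,0,0,1],[0,-0.004,0,0,0,0,1],[0,-0.003,0,0,0,0,1],[0,-0.002,0,0,0,0,1],[0,0,0,0,0,0,1],[0,0.006,0,0,0,0,1],[0,0.01,0.005,0,0,0,1],[0,0.01,0.02,0,0,0,1],[0,0.01,0.035,0,0,0,1],[0,0.01,0.035,0,0,0,1],[0,0.01,0.035,0,0,0,1]]
  ]
}}

```text
time: 8.82
position: [0.4043, 0.2875, 0.1784]
tool_rot: [-0.005, 1.0, -0.0, -0.0]
ft_force: [1.7, -0.1, 0.7]
width: 0.0
gripper_force: 0.0
```

Emit:
{"api": "move_arm", "payload": {
  "steps": [
    [[-0.025,0.022,0.01,0,0,0,1],[-0.025,0.022,0.01,0,0,0,1],[-0.025,0.022,0.01,0,0,0,1],[-0.025,0.022,0.01,0,0,0,1],[-0.025,0.022,0,0,0,0,1],[-0.025,0.022,0,0,0,0,1],[-0.025,0.022,0,0,0,0,1],[-0.025,0.022,0,0,0,0,1],[-0.025,0.022,0,0,0,0,1],[-0.025,0.022,0,0,0,0,1],[0,0,0,0,0,0,1],[0,0,0,0,0,0,1]]
  ]
}}

```text
time: 9.82
position: [0.1527, 0.5077, 0.2165]
tool_rot: [-0.007, 1.0, -0.0, -0.0]
ft_force: [-0.4, -0.0, -0.1]
width: -0.0001
gripper_force: 0.0
```

```bash
python3 - <<'E'
from h import *
p,d=grab_frame("top"); q=np.load("top0.npz")["p"]
c=np.vstack([p[190:340,265:415],q[190:340,265:415]][:1]); cv2.imwrite("pics/top1.png",cv2.resize(c[:,:,::-1],(600,600),interpolation=cv2.INTER_CUBIC))
E
```

```text
(no output)
```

View pics/top1.png

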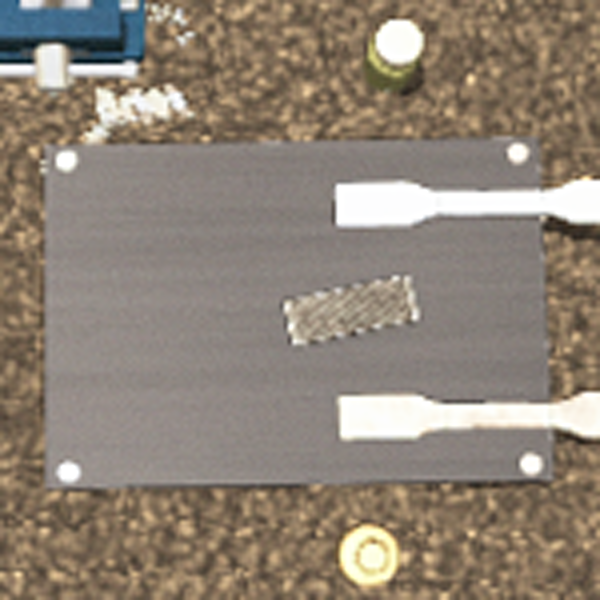

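Both specimens lie straight. Their rear ends are at u=335 and 339 with the edge at 542 and 548, so each is about 100 mm on the ledge and about 50 mm past the edge. The waist lines sit at the edge, and the insert, vial and weight haven't moved.

```bash
python3 -c "
from workcell import *
print(close_job())"
```

```text
the job is handed in; nothing more can be done
None
```

The job is handed in: by the last top-camera picture, both specimens lie flat and straight along the ledge, each overhanging the loading edge by about 50 mm, with the insert, vial and weight unmoved; the judge's verdict was not shown.

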